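# Index a wheel centre cap to the third click and hold it

### The job

Set the light-grey wheel centre cap flat and centred on the narrow raised post of the dividing fixture and let go of it. Then take the black indexing knob and turn it clockwise (seen from above) from its home position to the third click, never on to the fourth, and finish holding it there with the fingers still on the knob, because it springs back home when released; the cap must stay on the post, and the two black caps must stay where they lie.

Things in the scene. Friction and masses are not known exactly. Their poses are not given: they have to be found in the camera images.
- cap_grey_centre (a point): Centre, half-way up (8.5 mm above its underside), of the loose light-grey wheel centre cap: a disc 60 mm across and 17 mm thick, lying flat on the bench, 35 g; pick it up by the rim. Its z axis is up. It can change places with the two black caps.
- cap_black_a_centre (a point): Centre of a black wheel centre cap with a silver middle, of the same size (60 mm across, 17 mm thick), lying on the bench; a bystander.
- cap_black_b_centre (a point): Centre of the other black wheel centre cap of the same size; a bystander.
- post_top (a point): Centre of the flat rubber face on top of the fixture's narrow post, 80 mm above the bench. The round head is 34 mm across and 10 mm thick, on a 20 mm neck. The post turns with the knob, one to one; this point does not turn. Axes as the fixture's: z up, y from the knob towards the post; the knob's axis is 156 mm from here along -y.
- knob_grip (a point): Point on the upright axis of the black indexing knob, 111 mm above the bench, half-way across its bar grip and 11 mm below the grip's top. The bar is 48 mm long (along this frame's x), 14 mm wide (y) and stands 33 mm high on a round skirt 54 mm across whose top is 89 mm above the bench. The x axis is the way the white pointer line shows; z is up; the frame turns with the knob.
- knob (a joint): Knob angle, rad: 0 at home (on its stop), growing clockwise seen from above. A click every 24 degrees: first 0.419, second 0.838, third 1.257, fourth 1.676, fifth 2.094; end stop just after. A return spring (0.055 to 0.075 N m) always drives it home when released; the clicks add a torque ripple of 0.045 N m either way, one wave per click, zero and rising at each click.
- fixture: The dividing fixture, bolted to the bench; origin at the centre of its underside, axes as for post_top. Grey base plate 100 mm (x) by 250 mm (y), 14 mm thick; the post stands at y = +78 mm; at y = -78 mm stands the blue round index head, 84 mm across, 80 mm high, with the knob on top. White dots on its dial mark the stops: a large one for home, then five small ones clockwise.
Things that resemble listed ones, but are neither listed nor needed, are in the scene too. Of the things that look like the part that bears cap_grey_centre, the largest one is meant.

How it is judged:
By the outcome, as a careful person would: the job done as asked, in the order asked, and still so for the second after the job is handed in, while the arm keeps its last pose, push and grip.
It also fails if it takes over 54 s, if anything falls off the work surface, if the arm or the gripper's body presses on something with over 40 N, if the wrist force passes 120 N, or if a joint passes its speed limit or range.

### The arm

A 6-joint arm with a two-finger parallel gripper is mounted at the origin on a cart in front of the work surface, level with it; the furniture and walls round the work are solid. World frame = base frame: x ahead of the robot, y to its left, z up, the work surface at z = 0. Lengths are in mm, angles in degrees, forces in N, time in s.
With the tool pointing down it reaches from about 325 to 775 mm from the base axis. Payload 9.3 kg.
Tool frame: the origin (TCP) lies between the finger pads; the fingertips stand 14 mm ahead of it and the grasp point (between the pads) lies 5 mm behind it; z points along the fingers, y is the line along which they close (so a half turn about z gives the same grasp; the last joint's range is limited). The gripper opens to 85 mm and grips with 20 to 120 N. Pads are 22 mm wide; open, the fingers measure 114 mm over their backs; the gripper's body (76 mm by 85 mm) begins 54 mm behind the grasp point. The pads swing forward as they close: fully open they stand 13 mm farther back than shut.
Start: joints at [60.814, 14.817, 1.232, 76.415, 0, 81.257], TCP at [192.104, 515.357, 245.279] pointing down, gripper open.
Joint ranges: [-174.27, 174.27], [-52.1, 104.24], [-59.71, 78.15], [-110.17, 111.67], [-87.03, 83.33], [-180, 180]. Speed limits (degrees/s): [127.2, 127.2, 159.86, 180, 180, 180].

### API

Orientations are given as a 3x3 rotation matrix whose columns are the frame's x, y, z axes.
In Python, from rig import bot gives the robot as it stands.
- The arm moves only by the tool send_rows, never from a script. Its argument "targets" is a list of rows, each an object of numbers: "dx", "dy", "dz": the shift along the world's x, y, z in mm; "rx", "ry", "rz": the turn, a rotation vector about the world's x, y, z in rad; "hand": the opening, from 0 (shut) to 1 (fully open). A call has 1 to 20 rows; each row is the pose to reach, as a shift and turn from the pose commanded when the call began; what a row does not reach only later rows make up. A row lasts 1/8 s, in which the tool goes at most 62.5 mm and 10.7 degrees, less where a joint would pass 70% of its speed; a pose out of reach is approached as far as the arm can. A call with a gripper value outside its range is refused whole. The fingers move at their own pace and stop on an object; "grip_force" is the grip in N (left out, the last holds). Time passes only in rows, so rows that repeat a pose let the fingers close. It gives the time, the measured TCP pose, the force, the opening and the grip force at its end, in the units of the state.
- bot.get_obs(): the state, without advancing time (a new reading comes with each control period).
- bot.read_camera(name): name is "side" or "top"; returns a dict with "frame" (384x512x3 uint8, red, green, blue), "z_map" (384x512 float32, mm along the optical axis (not along the pixel's ray), 0 where there is no reading), "fx", "fy", "cx", "cy" (pixels), "k1" (the pictures are not rectified: a ray, as slopes to the right and down, at radius r is drawn at 1 + k1 r^2 times it, then the intrinsics apply), "extrinsics" (4x4, takes a point from world to camera coordinates). Camera axes: x right, y up, looking along -z (the intrinsics and any distortion apply to the point x, -y, -z); pixel columns grow to the right and rows downward; lengths in mm; the calibration is good to about 2 mm. A picture is of the moment at which its call begins.
- bot.job_done(): hands the job in; it is judged then, once.
The state is a dict: "t": time; "qpos": joint angles; "qd": joint speeds; "effort": joint torques, N m; "ee_pos": TCP position; "tcp_rot": TCP orientation; "wrist_force": force on the tool from outside, world axes, zero at the start; "moment": the same for the moment, N m; "finger_gap": finger opening in mm; "grip_force": force on a finger pad.
Only numpy, scipy, OpenCV 4.12 (cv2) and the standard library are available. Lean on these libraries where they do the work, as an engineer would, in place of code of your own. Each camera call takes 0.05 s, during which the arm holds its last target. There are 200 camera calls.

## Working session

There is one attempt and no reset: what is moved stays moved. The work goes in short steps, Python scripts to look and compute and a tool call to move; the robot and the scene stay as the last step left them, time stands still between calls to the robot, and variables do not carry over. Pictures are saved under pics/ and viewed, at most 10 in all, crops included, and the job is handed in when it is done.

Besides the shell and the picture viewer there is one more tool, called after "Request:" as name([rows], argument=value, ...), one row to a line, values as JSON. send_rows: Moves the arm, as the interface text tells. Its arguments: {"type":"object","properties":{"targets":{"type":"array"},"grip_force":{"type":"number"}},"required":["targets"]}

```bash
mkdir -p pics; cat > h.py <<'E'
import numpy as np, cv2
from rig import bot
def cam(n):
    c=bot.read_camera(n); c['E']=np.array(c['extrinsics'],float); return c
def ray(c,u,v):
    d=np.array([(u-c['cx'])/c['fx'],(v-c['cy'])/c['fy']]); s=d.copy()
    for _ in range(20): s=d/(1+c['k1']*(s@s))
    R=c['E'][:3,:3]; t=c['E'][:3,3]
    return -R.T@t, R.T@np.array([s[0],-s[1],-1.])
def onplane(c,u,v,z):
    o,d=ray(c,u,v); return o+d*(z-o[2])/d[2]
def bydepth(c,u,v):
    o,d=ray(c,u,v); return o+d*float(c['z_map'][int(round(v)),int(round(u))])
def proj(c,p):
    q=c['E'][:3,:3]@np.array(p,float)+c['E'][:3,3]; s=np.array([q[0]/-q[2],-q[1]/-q[2]])
    s=s*(1+c['k1']*(s@s)); return s[0]*c['fx']+c['cx'], s[1]*c['fy']+c['cy']
E
python3 - <<'E'
from h import *
ims=[]
for n in("top","side"):
    c=cam(n); np.savez(f'pics/{n}0.npz',**{k:v for k,v in c.items()}); ims.append(c['frame'])
    print(n,c['fx'],c['k1'],c['E'].round(3).tolist())
    cv2.imwrite(f'pics/{n}0.png',cv2.resize(c['frame'][:,:,::-1],(800,600)))
o=bot.get_obs(); print({k:np.round(v,3).tolist() for k,v in o.items()})
E
```

```text
top 402.15880288158996 -0.04017431251947332 [[-0.01, -1.0, -0.022, 104.014], [0.992, -0.012, 0.123, -588.109], [-0.123, -0.02, 0.992, -1162.341], [0.0, 0.0, 0.0, 1.0]]
side 362.7498432941662 0.032150943246611635 [[-0.852, -0.523, 0.016, 534.829], [0.237, -0.36, 0.902, -176.026], [-0.466, 0.773, 0.431, -785.939], [0.0, 0.0, 0.0, 1.0]]
{'t': 0.1, 'qpos': [60.813, 14.846, 1.196, 76.414, -0.001, 81.259], 'qd': [0.034, -0.091, 0.104, 0.071, -0.043, 0.018], 'effort': [0.006, -55.669, 34.507, 0.012, -0.0, 0.0], 'ee_pos': [192.013, 515.163, 244.75], 'tcp_rot': [[-0.937, 0.349, -0.001], [0.349, 0.937, -0.001], [0.0, -0.001, -1.0]], 'wrist_force': [0.434, -0.049, 0.127], 'moment': [-0.002, 0.019, 0.051], 'grip_force': 0.0, 'finger_gap': 85.627}
```

View pics/top0.png

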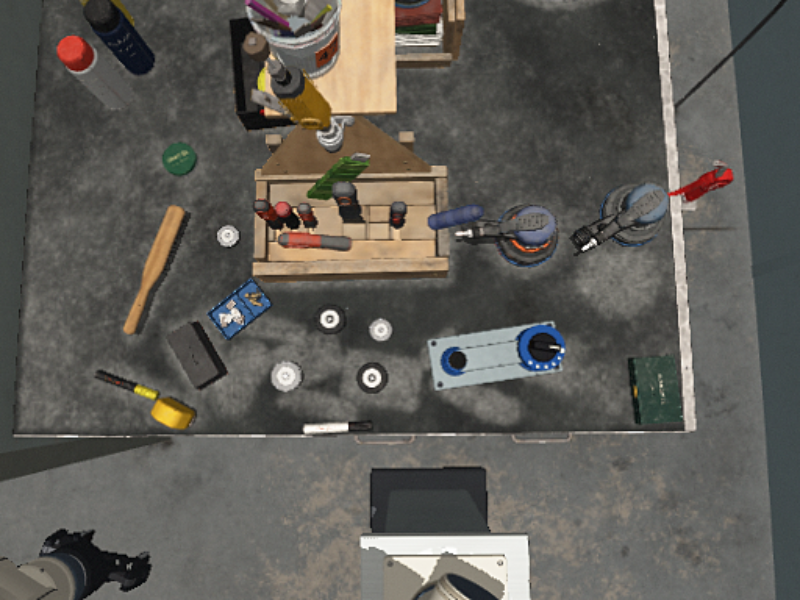

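View pics/side0.png

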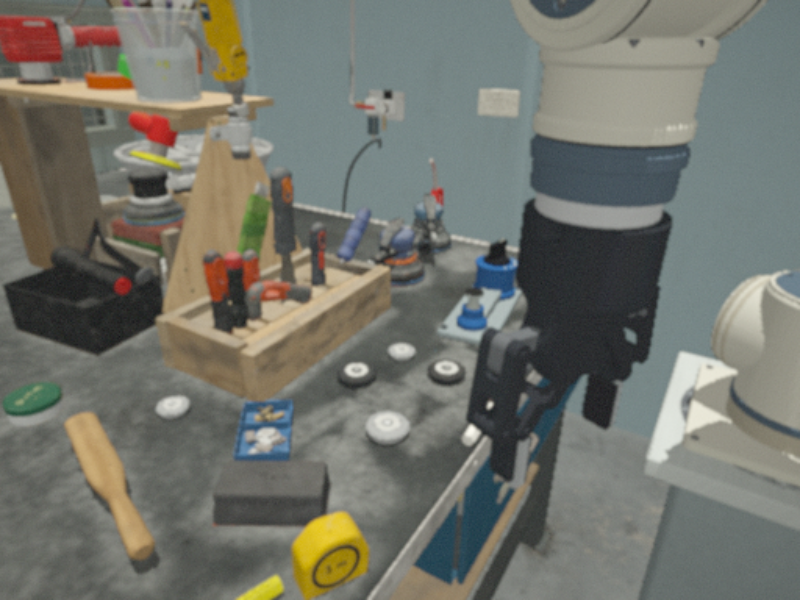

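Candidates for the grey cap in the top view (800x600): large disc (286,376), and smaller ones at (380,329) and (228,236). The largest, (286,376), is the one meant. The black caps lie at (330,319) and (372,377), the post at (456,360) and the knob at (541,347) with its pointer to the right.

```bash
python3 - <<'E'
from h import *
c=dict(np.load('pics/top0.npz')); s=dict(np.load('pics/side0.npz'))
f=c['frame']; k=512/800
hsv=cv2.cvtColor(f,cv2.COLOR_RGB2HSV)
# caps light grey
m=((hsv[...,2]>140)&(hsv[...,1]<40)).astype(np.uint8)
for u,v in((286,376),(380,329),(228,236)):
    u*=k;v*=k; w=np.zeros_like(m); cv2.circle(w,(int(u),int(v)),14,1,-1)
    ys,xs=np.nonzero(m&w); cn=max(cv2.findContours(cv2.morphologyEx(m&w,cv2.MORPH_CLOSE,np.ones((3,3),np.uint8)),0,1)[0],key=cv2.contourArea)
    (cx,cy),r=cv2.minEnclosingCircle(cn); p=onplane(c,cx,cy,17); q=onplane(c,cx+r,cy,17)
    print('grey',cx,cy,r,p.round(1),'R',np.linalg.norm(p-q).round(1), bydepth(c,cx,cy).round(1))
for u,v in((330,319),(372,377)): print('black',onplane(c,u*k,v*k,17).round(1))
# blue things
b=((hsv[...,0]>98)&(hsv[...,0]<118)&(hsv[...,1]>170)).astype(np.uint8)
b[:, :270]=0
for cn in cv2.findContours(cv2.morphologyEx(b,cv2.MORPH_CLOSE,np.ones((7,7),np.uint8)),0,1)[0]:
    if cv2.contourArea(cn)>60:
        (cx,cy),r=cv2.minEnclosingCircle(cn); print('blue',cx,cy,r,onplane(c,cx,cy,80).round(1),bydepth(c,cx,cy).round(1))
# height map points around post/knob
for name,(u,v),zlo,zhi in(('post',(456,360),72,88),('skirt',(541,347),84,94),('bar',(541,347),110,130)):
    P=[]
    for y in range(int(v*k)-22,int(v*k)+22):
        for x in range(int(u*k)-22,int(u*k)+22):
            p=bydepth(c,x,y)
            if zlo<p[2]<zhi:P.append(p)
    P=np.array(P)
    if len(P): print(name,len(P),P.mean(0).round(1),P.min(0).round(1),P.max(0).round(1))
    if name=='bar':
        l,V=np.linalg.eigh(np.cov(P[:,:2].T)); print('bar dir',np.degrees(np.arctan2(*V[::-1,1])),np.sqrt(12*l))
crop=cv2.resize(f[190:275,150:385,::-1],None,fx=3.4,fy=3.4,interpolation=cv2.INTER_CUBIC)
cv2.imwrite('pics/crop1.png',crop)
E
```

```text
grey 183.0 240.5 9.708344459533691 [451.3 298.1  17. ] R 29.3 [451.4 298.3  15.9]
grey 243.27777099609375 210.72222900390625 6.842682838439941 [539.1 116.   17. ] R 20.7 [539.5 116.2  12.2]
grey 145.5 150.625 7.010137557983398 [729.3 418.1  17. ] R 22.0 [729.9 418.8  14.4]
black [560.1 213.2  17. ]
black [447.5 132.3  17. ]
blue 290.74285888671875 230.8142852783203 8.903584480285645 [475.2 -20.6  80. ] [475.2 -20.4  81.9]
blue 344.870361328125 222.56666564941406 15.80390453338623 [ 496.8 -174.9   80. ] [ 494.9 -166.6  118.6]
post 109 [476.3 -26.7  80. ] [460.5 -41.4  72.4] [491.7 -10.3  85.6]
skirt 191 [ 497.3 -177.6   88.6] [ 466.9 -214.2   84. ] [ 535.1 -142.7   93.9]
bar 98 [ 497.6 -177.8  121.2] [ 487.7 -202.4  111. ] [ 507.8 -154.3  127.6]
bar dir 79.77727244215055 [14.46836248 50.16747071]
```

View pics/crop1.png

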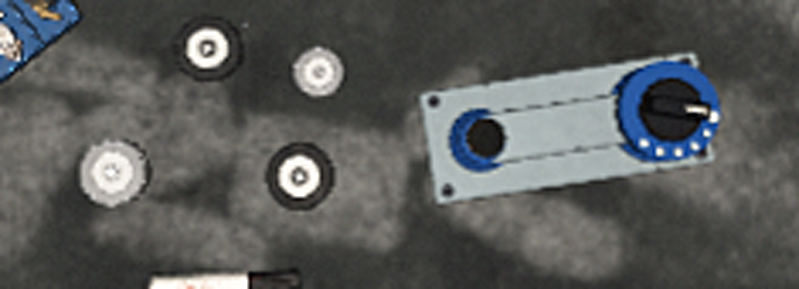

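The crop confirms it: the light-grey cap with the pale ring is the big one, at crop (113,173). The smaller light cap is at (318,72), the black ones at (207,48) and (299,176), the post head at (486,137), and the knob pointer points right towards the large home dot (713,117). Radius 29.3 mm fits a 60 mm disc.

Request:
send_rows([
  {"dx":43,"dy":-36,"dz":-10,"hand":1},
  {"dx":86,"dy":-72,"dz":-25,"hand":1},
  {"dx":130,"dy":-108,"dz":-40,"hand":1},
  {"dx":173,"dy":-145,"dz":-60,"hand":1},
  {"dx":216,"dy":-181,"dz":-90,"hand":1},
  {"dx":259,"dy":-217,"dz":-120,"hand":1},
  {"dx":259,"dy":-217,"dz":-150,"hand":1},
  {"dx":259,"dy":-217,"dz":-170,"hand":1},
  {"dx":259,"dy":-217,"dz":-170,"hand":1},
  {"dx":259,"dy":-217,"dz":-170,"hand":1},
])

```text
schema error: expected keys dx, dy, dz, rx, ry, rz, hand
```

```bash
python3 - <<'E'
from h import *
c=dict(np.load('pics/top0.npz')); f=c['frame']; hsv=cv2.cvtColor(f,cv2.COLOR_RGB2HSV)
# black post head
w=np.zeros(f.shape[:2],np.uint8); cv2.circle(w,(293,230),9,1,-1)
m=((hsv[...,2]<70)&(hsv[...,1]<120)).astype(np.uint8)&w
n,l,st,ce=cv2.connectedComponentsWithStats(m); i=1+np.argmax(st[1:,4])
cn=cv2.findContours((l==i).astype(np.uint8),0,1)[0][0]; (cx,cy),r=cv2.minEnclosingCircle(cn)
print('head',st[i],ce[i],onplane(c,*ce[i],80).round(1),(cx,cy,r),onplane(c,cx,cy,80).round(1))
# plate
b,g,rr=[f[...,j].astype(int) for j in(2,1,0)]
pm=((hsv[...,2]>120)&(hsv[...,0]>80)&(hsv[...,0]<115)&(hsv[...,1]>15)).astype(np.uint8)
pm|=((hsv[...,0]>98)&(hsv[...,0]<118)&(hsv[...,1]>170)).astype(np.uint8)
pm[:,:270]=0;pm[:,370:]=0;pm[:200]=0;pm[260:]=0
cn=max(cv2.findContours(cv2.morphologyEx(pm,cv2.MORPH_CLOSE,np.ones((5,5),np.uint8)),0,1)[0],key=cv2.contourArea)
H=cv2.approxPolyDP(cv2.convexHull(cn),3,True)[:,0]
print([ (p.tolist(),onplane(c,*p,14)[:2].round(1).tolist()) for p in H])
# dots
d=((hsv[...,2]>170)&(hsv[...,1]<60)).astype(np.uint8); d[:,:330]=0;d[:,365:]=0;d[:205]=0;d[245:]=0
n,l,st,ce=cv2.connectedComponentsWithStats(d)
for i in range(1,n): print('dot',st[i,4],ce[i].round(1),onplane(c,*ce[i],80)[:2].round(1))
o=bot.get_obs(); print({k:np.round(v,2).tolist() for k,v in o.items()})
E
```

```text
head [287 225  12  11  96] [292.47916667 230.09375   ] [477.2 -25.6  80. ] (292.5, 230.0, 5.590270042419434) [477.5 -25.6  80. ]
[([360, 217], [516.2, -235.4]), ([359, 236], [459.3, -230.0]), ([278, 248], [426.4, 13.2]), ([274, 218], [516.2, 23.6]), ([351, 206], [549.7, -209.6])]
dot 1 [342. 207.] [ 541.3 -168.4]
dot 1 [344. 207.] [ 541.2 -174.1]
dot 4 [348.5 206.5] [ 542.5 -187. ]
dot 2 [352.5 206. ] [ 543.8 -198.5]
dot 29 [333.4 210. ] [ 533.1 -143.6]
dot 1 [354. 208.] [ 538.  -202.5]
dot 6 [354.5 222. ] [ 498.1 -202.3]
dot 6 [359.5 224. ] [ 492.2 -216.3]
dot 12 [330.6 228.9] [ 479.3 -133.7]
dot 3 [357.3 228.7] [ 479.1 -209.6]
dot 5 [338.8 231.6] [ 471.4 -156.7]
dot 55 [334.1 237.5] [ 455.  -142.8]
dot 5 [343.4 234.2] [ 463.9 -169.5]
dot 4 [354.  232.5] [ 468.4 -199.7]
dot 2 [358.  233.5] [ 465.4 -211. ]
dot 4 [349.5 234.5] [ 462.9 -186.8]
dot 6 [352.2 236.8] [ 456.2 -194.1]
dot 2 [358.5 236. ] [ 458.3 -212.1]
dot 5 [346. 238.] [ 453.1 -176.5]
{'t': 0.1, 'qpos': [60.81, 14.85, 1.2, 76.41, -0.0, 81.26], 'qd': [0.03, -0.09, 0.1, 0.07, -0.04, 0.02], 'effort': [0.01, -55.67, 34.51, 0.01, -0.0, 0.0], 'ee_pos': [192.01, 515.16, 244.75], 'tcp_rot': [[-0.94, 0.35, -0.0], [0.35, 0.94, -0.0], [0.0, -0.0, -1.0]], 'wrist_force': [0.43, -0.05, 0.13], 'moment': [-0.0, 0.02, 0.05], 'grip_force': 0.0, 'finger_gap': 85.63}
```

Request:
send_rows([
  {"dx":43,"dy":-36,"dz":-10,"rx":0,"ry":0,"rz":0,"hand":1},
  {"dx":86,"dy":-72,"dz":-25,"rx":0,"ry":0,"rz":0,"hand":1},
  {"dx":130,"dy":-108,"dz":-40,"rx":0,"ry":0,"rz":0,"hand":1},
  {"dx":173,"dy":-145,"dz":-60,"rx":0,"ry":0,"rz":0,"hand":1},
  {"dx":216,"dy":-181,"dz":-90,"rx":0,"ry":0,"rz":0,"hand":1},
  {"dx":259,"dy":-217,"dz":-120,"rx":0,"ry":0,"rz":0,"hand":1},
  {"dx":259,"dy":-217,"dz":-150,"rx":0,"ry":0,"rz":0,"hand":1},
  {"dx":259,"dy":-217,"dz":-180,"rx":0,"ry":0,"rz":0,"hand":1},
  {"dx":259,"dy":-217,"dz":-180,"rx":0,"ry":0,"rz":0,"hand":1},
  {"dx":259,"dy":-217,"dz":-180,"rx":0,"ry":0,"rz":0,"hand":1},
])

```text
t: 1.35
ee_pos: [451.4, 298.7, 66.2]
tcp_rot: [[-0.937, 0.349, 0.001], [0.349, 0.937, 0.0], [-0.0, 0.0, -1.0]]
wrist_force: [-0.7, -0.4, -0.6]
finger_gap: 85.6
grip_force: 0.0
```

```bash
python3 - <<'E'
from h import *
o=bot.get_obs(); print({k:np.round(v,2).tolist() for k,v in o.items()})
t=cam('top');s=cam('side')
print([proj(c,[451.3,298.1,17]) for c in(t,s)])
a=cv2.resize(t['frame'][180:290,110:250,::-1],(420,330)); u,v=map(int,proj(s,[451,298,40])); print(u,v)
b=cv2.resize(s['frame'][v-80:v+50,u-75:u+75,::-1],(380,330)); cv2.imwrite('pics/c2.png',np.hstack([a,b]))
E
```

```text
{'t': 1.35, 'qpos': [24.61, 20.56, -18.17, 51.23, -0.0, 45.03], 'qd': [0.21, -0.77, 0.61, -0.17, -0.05, -0.04], 'effort': [-0.27, -56.21, 27.84, -0.01, -0.01, 0.0], 'ee_pos': [451.4, 298.67, 66.16], 'tcp_rot': [[-0.94, 0.35, 0.0], [0.35, 0.94, 0.0], [-0.0, 0.0, -1.0]], 'wrist_force': [-0.72, -0.36, -0.64], 'moment': [0.05, -0.04, 0.0], 'grip_force': 0.0, 'finger_gap': 85.64}
[(np.float64(182.99019922940604), np.float64(240.5146516392581)), (np.float64(248.8689980940821), np.float64(269.34961278136655))]
249 260
```

View pics/c2.png

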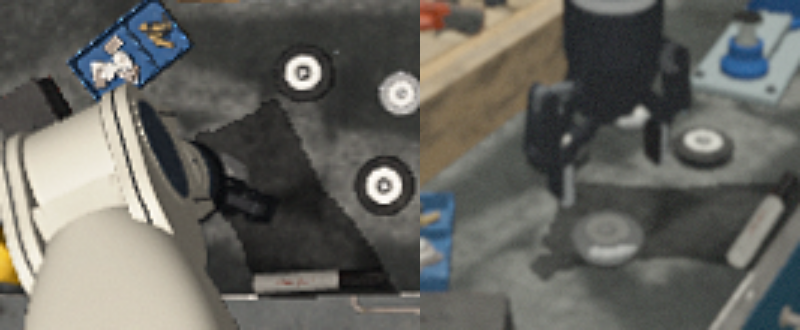

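The side crop shows the cap at crop (608,238), under the open fingers, and in the side picture it sits where predicted. Go down and grip.

Request:
send_rows([
  {"dx":0,"dy":-0.6,"dz":-25,"rx":0,"ry":0,"rz":0,"hand":1},
  {"dx":0,"dy":-0.6,"dz":-42,"rx":0,"ry":0,"rz":0,"hand":1},
  {"dx":0,"dy":-0.6,"dz":-50,"rx":0,"ry":0,"rz":0,"hand":1},
  {"dx":0,"dy":-0.6,"dz":-51,"rx":0,"ry":0,"rz":0,"hand":1},
  {"dx":0,"dy":-0.6,"dz":-51,"rx":0,"ry":0,"rz":0,"hand":0.5},
  {"dx":0,"dy":-0.6,"dz":-51,"rx":0,"ry":0,"rz":0,"hand":0.5},
  {"dx":0,"dy":-0.6,"dz":-51,"rx":0,"ry":0,"rz":0,"hand":0.5},
  {"dx":0,"dy":-0.6,"dz":-51,"rx":0,"ry":0,"rz":0,"hand":0.5},
  {"dx":0,"dy":-0.6,"dz":-51,"rx":0,"ry":0,"rz":0,"hand":0.5},
], grip_force=30)

```text
t: 2.58
ee_pos: [451.5, 298.0, 15.4]
tcp_rot: [[-0.937, 0.349, 0.001], [0.349, 0.937, 0.001], [-0.001, 0.001, -1.0]]
wrist_force: [-2.1, -0.7, 6.3]
finger_gap: 58.5
grip_force: 31.1
```

Request:
send_rows([
  {"dx":0,"dy":0,"dz":15,"rx":0,"ry":0,"rz":0,"hand":0.5},
  {"dx":0,"dy":0,"dz":45,"rx":0,"ry":0,"rz":0,"hand":0.5},
  {"dx":0,"dy":-10,"dz":80,"rx":0,"ry":0,"rz":0,"hand":0.5},
  {"dx":4,"dy":-50,"dz":110,"rx":0,"ry":0,"rz":0,"hand":0.5},
  {"dx":8,"dy":-100,"dz":110,"rx":0,"ry":0,"rz":0,"hand":0.5},
  {"dx":12,"dy":-150,"dz":110,"rx":0,"ry":0,"rz":0,"hand":0.5},
  {"dx":16,"dy":-200,"dz":110,"rx":0,"ry":0,"rz":0,"hand":0.5},
  {"dx":20,"dy":-250,"dz":110,"rx":0,"ry":0,"rz":0,"hand":0.5},
  {"dx":24,"dy":-295,"dz":110,"rx":0,"ry":0,"rz":0,"hand":0.5},
  {"dx":26,"dy":-323.5,"dz":110,"rx":0,"ry":0,"rz":0,"hand":0.5},
  {"dx":26,"dy":-323.5,"dz":110,"rx":0,"ry":0,"rz":0,"hand":0.5},
  {"dx":26,"dy":-323.5,"dz":110,"rx":0,"ry":0,"rz":0,"hand":0.5},
])

```text
t: 4.08
ee_pos: [477.0, -25.4, 124.9]
tcp_rot: [[-0.937, 0.35, 0.0], [0.35, 0.937, 0.0], [-0.0, 0.0, -1.0]]
wrist_force: [0.0, 0.2, -0.5]
finger_gap: 58.1
grip_force: 32.6
```

```bash
python3 - <<'E'
from h import *
o=bot.get_obs(); print({k:np.round(o[k],2).tolist() for k in('qpos','ee_pos','finger_gap')})
t=cam('top');s=cam('side'); np.savez('pics/t3.npz',**t); np.savez('pics/s3.npz',**s)
u,v=map(int,proj(t,[477,-26,100])); a=cv2.resize(t['frame'][v-50:v+50,u-50:u+50,::-1],(400,400),interpolation=cv2.INTER_CUBIC); print(u,v)
u,v=map(int,proj(s,[477,-26,100])); print(u,v)
b=cv2.resize(s['frame'][v-40:v+40,u-40:u+40,::-1],(400,400),interpolation=cv2.INTER_CUBIC); cv2.imwrite('pics/c3.png',np.hstack([a,b]))
print(proj(s,[477.3,-25.6,80]),proj(s,[477.3,-25.6,112]), proj(s,[477.3,-25.6,129]))
E
```

```text
{'qpos': [-13.14, 11.85, -21.16, 56.96, 0.02, 7.33], 'ee_pos': [477.03, -25.4, 124.86], 'finger_gap': 58.15}
293 229
304 178
(np.float64(303.5661405297662), np.float64(185.52509313431824)) (np.float64(304.4874239348712), np.float64(174.7324826029245)) (np.float64(304.9888207252195), np.float64(168.87319241537193))
```

View pics/c3.png

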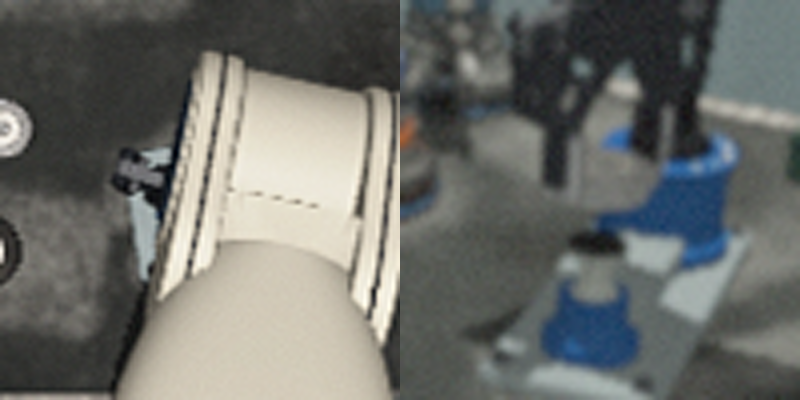

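The side crop shows the cap at about (612,175), above the post head at (597,243). The cap may sit a few mm off the tool axis, so I will measure with the depth map.

```bash
python3 - <<'E'
from h import *
from scipy.optimize import least_squares
s=dict(np.load('pics/s3.npz')); f=s['frame']; hsv=cv2.cvtColor(f,cv2.COLOR_RGB2HSV)
def pts(zlo,zhi,sel,c0,R):
    P=[];U=[]
    for v in range(150,205):
        for u in range(270,335):
            p=bydepth(s,u,v)
            if zlo<p[2]<zhi and np.hypot(*(p[:2]-c0))<R and sel(hsv[v,u]): P.append(p);U.append((u,v))
    return np.array(P),np.array(U)
def circ(P,r): 
    q=least_squares(lambda c:np.hypot(*(P[:,:2]-c).T)-r,P[:,:2].mean(0)+[10,-20],loss='soft_l1'); return q.x,np.std(q.fun)
c0=np.array([477,-26])
P,U=pts(104,132,lambda h:h[2]>85 and h[1]<60,c0,45)
print(len(P),P.min(0).round(1),P.max(0).round(1),U.min(0),U.max(0))
for v in range(U[:,1].min(),U[:,1].max()+1):
    k=U[:,1]==v
    if k.any(): print(v,U[k,0].min(),U[k,0].max(),P[k].mean(0).round(1))
k=(P[:,2]>112)&(P[:,2]<126)
print('cap',circ(P[k],30))
# dark head, visible side rim
P,U=pts(66,86,lambda h:h[2]<90,c0,25)
print(len(P),U.min(0),U.max(0),P.mean(0).round(1),P.min(0).round(1),P.max(0).round(1)); k=P[:,2]<79
print('head',circ(P[k],17) if k.sum()>5 else 0, U.mean(0))
E
```

```text
195 [448.2 -57.3 108.1] [497.   17.8 131.7] [292 167] [317 179]
167 316 317 [454.9 -50.6 131.1]
168 301 316 [480.6 -43.6 124.8]
169 301 317 [475.3 -39.4 124.5]
170 301 316 [471.9 -31.7 124.9]
171 292 315 [470.7 -24.9 124.6]
172 297 315 [467.4 -16.4 125.4]
173 297 315 [466.6  -8.8 125.3]
174 297 315 [464.8  -4.9 124.2]
175 297 314 [464.9  -2.5 122.2]
176 293 313 [470.1   1.4 119.5]
177 295 312 [469.4  -0.8 116. ]
178 297 312 [468.2  -5.2 111.9]
179 300 310 [466.4  -4.9 109.5]
cap (array([488.75571735, -18.68944518]), np.float64(8.584690136618276))
52 [297 184] [308 189] [478.  -22.8  78.4] [461.8 -40.7  76.1] [493.5  -6.6  80.5]
head (array([471.43312784, -28.02129764]), np.float64(6.196312585022644)) [302.88461538 186.36538462]
```

```bash
python3 - <<'E'
from h import *
s=dict(np.load('pics/s3.npz')); f=s['frame']
a=np.linspace(0,2*np.pi,73)
def ext(c,z): 
    q=np.array([proj(s,[c[0]+30*np.cos(t),c[1]+30*np.sin(t),z]) for t in a]); return q.min(0).round(1),q.max(0).round(1)
for z in(109.5,118,126.5): print(z,ext((477,-25.4),z))
print('1mm x',np.subtract(proj(s,[487,-25,118]),proj(s,[477,-25,118]))/10,'y',np.subtract(proj(s,[477,-15,118]),proj(s,[477,-25,118]))/10)
g=cv2.cvtColor(f,cv2.COLOR_RGB2GRAY)
for v in range(164,184): print(v,g[v,288:326].tolist())
E
```

```text
109.5 (array([293.3, 171.4]), array([315.7, 180.1]))
118 (array([293.5, 168.6]), array([316. , 177.1]))
126.5 (array([293.7, 165.7]), array([316.3, 174.1]))
1mm x [-0.34089834 -0.07827175] y [-0.15368965  0.11927152]
164 [144, 141, 141, 130, 99, 60, 39, 39, 38, 51, 62, 71, 99, 129, 140, 140, 137, 133, 124, 115, 106, 87, 56, 42, 33, 33, 35, 45, 80, 102, 74, 41, 32, 28, 40, 51, 72, 90]
165 [143, 143, 144, 135, 101, 61, 41, 33, 40, 59, 83, 94, 105, 122, 134, 137, 131, 121, 107, 103, 97, 74, 48, 34, 38, 35, 37, 49, 79, 90, 70, 46, 35, 44, 41, 43, 51, 73]
166 [137, 136, 141, 131, 95, 57, 41, 37, 49, 73, 103, 112, 111, 118, 130, 129, 121, 111, 105, 98, 90, 67, 43, 25, 30, 39, 30, 54, 83, 92, 69, 46, 41, 44, 40, 44, 40, 52]
167 [132, 136, 138, 128, 95, 49, 40, 36, 44, 76, 114, 120, 112, 115, 121, 125, 118, 112, 112, 108, 100, 78, 61, 42, 36, 26, 30, 57, 91, 91, 65, 48, 39, 44, 39, 42, 31, 42]
168 [131, 129, 134, 124, 88, 53, 33, 44, 43, 81, 113, 124, 109, 110, 121, 121, 122, 123, 120, 120, 111, 102, 86, 65, 47, 33, 41, 64, 89, 83, 62, 41, 33, 39, 40, 41, 43, 53]
169 [127, 131, 135, 123, 94,
[... 1851 characters left out ...]
03, 101, 93, 85, 75, 66, 59, 60, 62, 61, 66, 62, 65, 63, 59, 61, 56, 62]
180 [90, 92, 90, 91, 88, 94, 85, 90, 88, 89, 85, 92, 88, 93, 90, 89, 84, 80, 79, 79, 78, 74, 71, 66, 62, 60, 67, 61, 65, 67, 58, 64, 65, 63, 56, 66, 61, 60]
181 [90, 88, 89, 94, 88, 85, 86, 82, 90, 85, 89, 85, 84, 86, 79, 71, 59, 53, 57, 58, 62, 61, 56, 56, 67, 57, 65, 60, 64, 58, 62, 61, 64, 63, 65, 58, 65, 60]
182 [79, 86, 89, 85, 84, 82, 80, 85, 84, 86, 83, 84, 82, 90, 86, 74, 51, 54, 58, 57, 63, 60, 60, 56, 58, 62, 60, 63, 65, 57, 61, 61, 62, 60, 59, 65, 58, 60]
183 [76, 79, 85, 81, 84, 81, 86, 80, 79, 86, 78, 77, 76, 79, 84, 67, 48, 54, 60, 70, 73, 81, 80, 68, 64, 66, 60, 64, 52, 64, 65, 64, 59, 64, 63, 58, 58, 55]
```

Cap silhouette edges match a cap centred on the tool to about 1 mm, and the post head matches too. Lower onto the post.

Request:
send_rows([
  {"dx":0.6,"dy":0,"dz":-12,"rx":0,"ry":0,"rz":0,"hand":0.5},
  {"dx":0.6,"dy":0,"dz":-20,"rx":0,"ry":0,"rz":0,"hand":0.5},
  {"dx":0.6,"dy":0,"dz":-25,"rx":0,"ry":0,"rz":0,"hand":0.5},
  {"dx":0.6,"dy":0,"dz":-27.5,"rx":0,"ry":0,"rz":0,"hand":0.5},
  {"dx":0.6,"dy":0,"dz":-28.5,"rx":0,"ry":0,"rz":0,"hand":0.5},
  {"dx":0.6,"dy":0,"dz":-28.5,"rx":0,"ry":0,"rz":0,"hand":0.5},
  {"dx":0.6,"dy":0,"dz":-28.5,"rx":0,"ry":0,"rz":0,"hand":0.5},
])

```text
t: 5.05
ee_pos: [477.8, -25.8, 96.0]
tcp_rot: [[-0.937, 0.349, 0.0], [0.349, 0.937, -0.0], [-0.0, 0.0, -1.0]]
wrist_force: [0.4, -0.6, 0.1]
finger_gap: 58.7
grip_force: 32.6
```

Request:
send_rows([
  {"dx":0,"dy":0,"dz":-0.6,"rx":0,"ry":0,"rz":0,"hand":0.5},
  {"dx":0,"dy":0,"dz":-1.0,"rx":0,"ry":0,"rz":0,"hand":0.5},
  {"dx":0,"dy":0,"dz":-1.4,"rx":0,"ry":0,"rz":0,"hand":0.5},
  {"dx":0,"dy":0,"dz":-1.4,"rx":0,"ry":0,"rz":0,"hand":0.5},
])

```text
t: 5.55
ee_pos: [478.0, -25.8, 95.3]
tcp_rot: [[-0.937, 0.349, 0.001], [0.349, 0.937, -0.0], [-0.001, 0.0, -1.0]]
wrist_force: [-2.5, 1.3, 10.6]
finger_gap: 58.4
grip_force: 33.7
```

Request:
send_rows([
  {"dx":0,"dy":0,"dz":0.6,"rx":0,"ry":0,"rz":0,"hand":0.5},
  {"dx":0,"dy":0,"dz":0.6,"rx":0,"ry":0,"rz":0,"hand":0.74},
  {"dx":0,"dy":0,"dz":0.6,"rx":0,"ry":0,"rz":0,"hand":0.8},
  {"dx":0,"dy":0,"dz":0.6,"rx":0,"ry":0,"rz":0,"hand":1},
  {"dx":0,"dy":0,"dz":0.6,"rx":0,"ry":0,"rz":0,"hand":1},
  {"dx":0,"dy":0,"dz":0.6,"rx":0,"ry":0,"rz":0,"hand":1},
  {"dx":0,"dy":0,"dz":15,"rx":0,"ry":0,"rz":0,"hand":1},
  {"dx":0,"dy":0,"dz":45,"rx":0,"ry":0,"rz":0,"hand":1},
  {"dx":0,"dy":0,"dz":90,"rx":0,"ry":0,"rz":0,"hand":1},
])

```text
t: 6.68
ee_pos: [477.2, -25.6, 185.6]
tcp_rot: [[-0.937, 0.349, -0.001], [0.349, 0.937, 0.0], [0.001, -0.0, -1.0]]
wrist_force: [1.0, 0.8, 0.3]
finger_gap: 85.4
grip_force: 0.0
```

Request:
send_rows([
  {"dx":2.5,"dy":-19,"dz":0,"rx":0,"ry":0,"rz":-0.173,"hand":1},
  {"dx":5,"dy":-38,"dz":0,"rx":0,"ry":0,"rz":-0.346,"hand":1},
  {"dx":7.5,"dy":-57,"dz":0,"rx":0,"ry":0,"rz":-0.519,"hand":1},
  {"dx":10,"dy":-76,"dz":0,"rx":0,"ry":0,"rz":-0.692,"hand":1},
  {"dx":12.5,"dy":-95,"dz":0,"rx":0,"ry":0,"rz":-0.865,"hand":1},
  {"dx":15,"dy":-114,"dz":0,"rx":0,"ry":0,"rz":-1.038,"hand":1},
  {"dx":18,"dy":-133,"dz":0,"rx":0,"ry":0,"rz":-1.211,"hand":1},
  {"dx":20.5,"dy":-153,"dz":0,"rx":0,"ry":0,"rz":-1.384,"hand":0.7},
  {"dx":20.5,"dy":-153,"dz":0,"rx":0,"ry":0,"rz":-1.384,"hand":0.6},
  {"dx":20.5,"dy":-153,"dz":0,"rx":0,"ry":0,"rz":-1.384,"hand":0.6},
  {"dx":20.5,"dy":-153,"dz":0,"rx":0,"ry":0,"rz":-1.384,"hand":0.6},
])

```text
t: 8.05
ee_pos: [498.1, -178.1, 184.7]
tcp_rot: [[0.167, 0.986, 0.0], [0.986, -0.167, -0.0], [0.0, 0.0, -1.0]]
wrist_force: [0.3, 0.6, 0.6]
finger_gap: 51.2
grip_force: 0.0
```

```bash
python3 - <<'E'
from h import *
o=bot.get_obs(); print({k:np.round(o[k],2).tolist() for k in('qpos','ee_pos','finger_gap')})
t=cam('top');s=cam('side'); np.savez('pics/t4.npz',**t); np.savez('pics/s4.npz',**s)
f=t['frame'];hsv=cv2.cvtColor(f,cv2.COLOR_RGB2HSV)
m=((hsv[...,2]>115)&(hsv[...,1]<40)).astype(np.uint8); w=np.zeros_like(m); u,v=map(int,proj(t,[477,-26,97])); cv2.circle(w,(u,v),13,1,-1)
cn=max(cv2.findContours(m&w,0,1)[0],key=cv2.contourArea); (cx,cy),r=cv2.minEnclosingCircle(cn)
print('cap',cx,cy,r,onplane(t,cx,cy,97).round(1),bydepth(t,cx,cy).round(1),np.linalg.norm(onplane(t,cx+r,cy,97)-onplane(t,cx,cy,97)))
a=cv2.resize(f[v-35:v+35,u-30:u+70,::-1],(500,350),interpolation=cv2.INTER_CUBIC)
u,v=map(int,proj(s,[490,-100,110])); b=cv2.resize(s['frame'][v-45:v+45,u-35:u+35,::-1],(272,350),interpolation=cv2.INTER_CUBIC); cv2.imwrite('pics/c4.png',np.hstack([a,b]))
E
```

```text
{'qpos': [-28.77, 14.22, -8.55, 67.22, 0.01, 70.83], 'ee_pos': [498.13, -178.11, 184.73], 'finger_gap': 51.2}
cap 293.0 229.0 13.000100135803223 [479.7 -25.6  97. ] [479.7 -25.6  96.9] 36.33289570884184
```

View pics/c4.png

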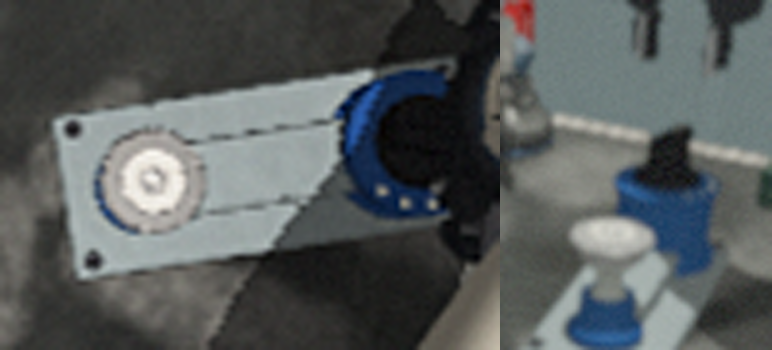

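Top crop: cap at (152,179), concentric with the post to about 1 mm; the side crop shows it lying flat. The fingers are above the knob. Go down and grip the bar.

Request:
send_rows([
  {"dx":-0.3,"dy":0,"dz":-30,"rx":0,"ry":0,"rz":0,"hand":0.6},
  {"dx":-0.3,"dy":0,"dz":-60,"rx":0,"ry":0,"rz":0,"hand":0.6},
  {"dx":-0.3,"dy":0,"dz":-73,"rx":0,"ry":0,"rz":0,"hand":0.6},
  {"dx":-0.3,"dy":0,"dz":-77,"rx":0,"ry":0,"rz":0,"hand":0.6},
  {"dx":-0.3,"dy":0,"dz":-77,"rx":0,"ry":0,"rz":0,"hand":0.3},
  {"dx":-0.3,"dy":0,"dz":-77,"rx":0,"ry":0,"rz":0,"hand":0},
  {"dx":-0.3,"dy":0,"dz":-77,"rx":0,"ry":0,"rz":0,"hand":0},
  {"dx":-0.3,"dy":0,"dz":-77,"rx":0,"ry":0,"rz":0,"hand":0},
  {"dx":-0.3,"dy":0,"dz":-77,"rx":0,"ry":0,"rz":0,"hand":0},
  {"dx":-0.3,"dy":0,"dz":-77,"rx":0,"ry":0,"rz":0,"hand":0},
], grip_force=60)

```text
t: 9.4
ee_pos: [499.6, -179.2, 108.6]
tcp_rot: [[0.169, 0.986, 0.004], [0.986, -0.169, -0.001], [-0.0, 0.004, -1.0]]
wrist_force: [6.3, 0.5, 0.7]
finger_gap: 12.8
grip_force: 62.6
```

```bash
python3 - <<'E'
from h import *
o=bot.get_obs(); print({k:np.round(v,3).tolist() for k,v in o.items()})
E
```

```text
{'t': 9.4, 'qpos': [-28.826, 17.285, -16.102, 56.376, 0.058, 70.905], 'qd': [0.122, 0.053, -0.028, -0.039, 0.121, 0.02], 'effort': [-1.085, -54.953, 27.647, 1.704, -0.769, -0.104], 'ee_pos': [499.636, -179.23, 108.63], 'tcp_rot': [[0.169, 0.986, 0.004], [0.986, -0.169, -0.001], [-0.0, 0.004, -1.0]], 'wrist_force': [6.328, 0.474, 0.681], 'moment': [0.031, -0.925, -0.147], 'grip_force': 62.561, 'finger_gap': 12.804}
```

Request:
send_rows([
  {"dx":1.8,"dy":-1,"dz":0,"rx":0,"ry":0,"rz":0,"hand":0},
  {"dx":1.8,"dy":-1,"dz":0,"rx":0,"ry":0,"rz":0,"hand":0},
  {"dx":1.8,"dy":-1,"dz":0,"rx":0,"ry":0,"rz":-0.05,"hand":0},
  {"dx":1.8,"dy":-1,"dz":0,"rx":0,"ry":0,"rz":-0.12,"hand":0},
  {"dx":1.8,"dy":-1,"dz":0,"rx":0,"ry":0,"rz":-0.2,"hand":0},
  {"dx":1.8,"dy":-1,"dz":0,"rx":0,"ry":0,"rz":-0.28,"hand":0},
  {"dx":1.8,"dy":-1,"dz":0,"rx":0,"ry":0,"rz":-0.36,"hand":0},
  {"dx":1.8,"dy":-1,"dz":0,"rx":0,"ry":0,"rz":-0.42,"hand":0},
  {"dx":1.8,"dy":-1,"dz":0,"rx":0,"ry":0,"rz":-0.42,"hand":0},
])

```text
t: 10.52
ee_pos: [500.2, -179.4, 108.6]
tcp_rot: [[0.557, 0.831, 0.002], [0.831, -0.557, 0.0], [0.001, 0.001, -1.0]]
wrist_force: [-0.1, 3.2, 7.0]
finger_gap: 13.1
grip_force: 63.4
```

```bash
python3 - <<'E'
from h import *
o=bot.get_obs(); print({k:np.round(v,3).tolist() for k,v in o.items()})
E
```

```text
{'t': 10.525, 'qpos': [-28.815, 17.428, -15.894, 56.594, 0.065, 95.006], 'qd': [-0.059, 0.035, -0.07, -0.073, -0.014, -1.299], 'effort': [-2.008, -51.882, 29.225, -0.851, -0.976, 0.45], 'ee_pos': [500.203, -179.384, 108.595], 'tcp_rot': [[0.557, 0.831, 0.002], [0.831, -0.557, 0.0], [0.001, 0.001, -1.0]], 'wrist_force': [-0.145, 3.232, 6.966], 'moment': [0.902, 0.238, 0.052], 'grip_force': 63.426, 'finger_gap': 13.142}
```

Request:
send_rows([
  {"dx":0,"dy":0.4,"dz":0.3,"rx":0,"ry":0,"rz":-0.06,"hand":0},
  {"dx":0,"dy":0.8,"dz":0.3,"rx":0,"ry":0,"rz":-0.14,"hand":0},
  {"dx":0,"dy":0.8,"dz":0.3,"rx":0,"ry":0,"rz":-0.22,"hand":0},
  {"dx":0,"dy":0.8,"dz":0.3,"rx":0,"ry":0,"rz":-0.3,"hand":0},
  {"dx":0,"dy":0.8,"dz":0.3,"rx":0,"ry":0,"rz":-0.38,"hand":0},
  {"dx":0,"dy":0.8,"dz":0.3,"rx":0,"ry":0,"rz":-0.46,"hand":0},
  {"dx":0,"dy":0.8,"dz":0.3,"rx":0,"ry":0,"rz":-0.54,"hand":0},
  {"dx":0,"dy":0.8,"dz":0.3,"rx":0,"ry":0,"rz":-0.62,"hand":0},
  {"dx":0,"dy":0.8,"dz":0.3,"rx":0,"ry":0,"rz":-0.7,"hand":0},
  {"dx":0,"dy":0.8,"dz":0.3,"rx":0,"ry":0,"rz":-0.77,"hand":0},
  {"dx":0,"dy":0.8,"dz":0.3,"rx":0,"ry":0,"rz":-0.82,"hand":0},
  {"dx":0,"dy":0.8,"dz":0.3,"rx":0,"ry":0,"rz":-0.845,"hand":0},
  {"dx":0,"dy":0.8,"dz":0.3,"rx":0,"ry":0,"rz":-0.845,"hand":0},
  {"dx":0,"dy":0.8,"dz":0.3,"rx":0,"ry":0,"rz":-0.845,"hand":0},
])

```text
t: 12.28
ee_pos: [500.8, -180.0, 108.6]
tcp_rot: [[0.991, 0.135, 0.002], [0.135, -0.991, -0.002], [0.002, 0.002, -1.0]]
wrist_force: [3.6, -3.2, 0.6]
finger_gap: 12.8
grip_force: 62.5
```

```bash
python3 - <<'E'
from h import *
o=bot.get_obs(); print({k:np.round(v,3).tolist() for k,v in o.items()}); R=o['tcp_rot']; print('yaw',np.degrees(np.arctan2(R[1][1],R[0][1])))
t=cam('top');s=cam('side')
f=t['frame']; u,v=map(int,proj(t,[477,-26,97]))
a=cv2.resize(f[v-50:v+50,u-100:u+90,::-1],(494,260),interpolation=cv2.INTER_CUBIC)
u,v=map(int,proj(s,[490,-100,110])); b=cv2.resize(s['frame'][v-30:v+35,u-35:u+35,::-1],(280,260),interpolation=cv2.INTER_CUBIC); cv2.imwrite('pics/c5.png',np.hstack([a,b]))
E
```

```text
{'t': 12.275, 'qpos': [-28.787, 17.441, -15.87, 56.508, -0.035, 143.438], 'qd': [0.023, 0.041, 0.072, 0.165, -0.015, 0.049], 'effort': [1.35, -54.99, 27.634, 1.705, 0.381, 0.077], 'ee_pos': [500.767, -179.957, 108.621], 'tcp_rot': [[0.991, 0.135, 0.002], [0.135, -0.991, -0.002], [0.002, 0.002, -1.0]], 'wrist_force': [3.622, -3.165, 0.578], 'moment': [-0.584, -0.622, 0.057], 'grip_force': 62.493, 'finger_gap': 12.766}
yaw -82.22453910687656
```

View pics/c5.png

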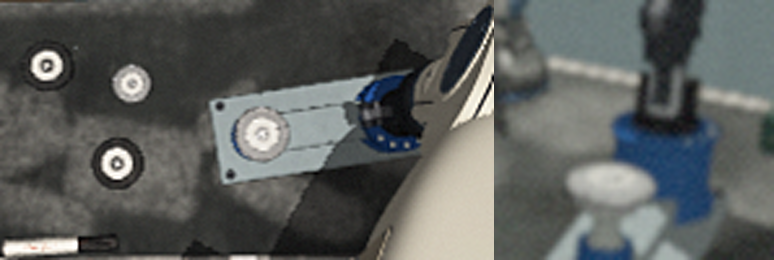

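The cap sits flat on the post at (262,133) and the black caps are at (46,66) and (117,163), unmoved. The knob has turned 72.5° and the moment of 0.057 N m matches the spring alone, as expected at the third click. Hand in.

```bash
python3 -c "
from rig import bot
print(bot.job_done())"
```

```text
the job is handed in; nothing more can be done
None
```

I've handed the job in: the grey cap lies flat on the post, within about 1 mm of centre by camera, and the fingers hold the knob at the third click (turned about 72°). The two black caps haven't moved; the run took about 12.4 s, and no verdict came back.

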